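Hook the tongued lid onto the vial case

ROBOT

A 7-joint arm with a two-finger parallel gripper is mounted at the origin on the work surface. World frame = base frame: x ahead of the robot, y to its left, z up, the work surface at z = 0. Lengths are in m, angles in rad, forces in N, time in s.
With the tool pointing down it reaches from about 0.4 to 0.875 m from the base axis. Payload 4.4 kg.
Tool frame: the origin (TCP) lies on the front face of the gripper's body, between the roots of the fingers; the fingertips stand 73 mm ahead of it and the grasp point (between the pads) lies 54 mm ahead of it (tip_extent is the distance from the TCP to the fingertips, in m); z points along the fingers, y is the direction in which the jaws open and shut (so a half turn about z gives the same grasp; the last joint's range is limited). The gripper opens to 85 mm and grips with 20 to 120 N. Pads are 22 mm wide; open, the fingers measure 114 mm over their backs; the gripper's body (76 mm by 85 mm) begins 54 mm behind the grasp point. The pads swing forward as they close: fully open they stand 13 mm farther back than shut.
Start: joints at [-1.177, 0.628, 0.038, 1.517, -0.027, 0.996, -0.02], TCP at [0.288, 0.583, 0.304] pointing down, gripper open.
Joint ranges: [-3.06, 3.06], [-0.37, 2.12], [-1.25, 1.32], [0.18, 2.47], [-1.1, 4.24], [0.23, 1.98], [-2.94, 2.94]. Speed limits (rad/s): [2.57, 2.57, 3.14, 3.14, 3.14, 3.14, 3.14].

INTERFACE

Orientations are given as a unit quaternion [x, y, z, w].
In Python, from rig import * gives the robot as it stands.
- The arm moves only by the tool drive_tool, never from a script. Its argument "deltas" is a list that holds one entry, the list of rows, each a list of 4 numbers: the shift along the world's x, y, z in m, then the turn about the world's z in rad. In form: [[[x, y, z, spin], ...]]. A call has 1 to 5 rows; each row is the pose to reach, as a shift and turn from the pose commanded when the call began; what a row does not reach only later rows make up. A row lasts 1/8 s, in which the tool goes at most 62.5 mm and 10.7 degrees, less where a joint would pass 70% of its speed; a pose out of reach is approached as far as the arm can. A call with a gripper value outside its range is refused whole. "fingers" is the opening in per cent of the stroke, from 0 (shut) to 100 (fully open), set as the call begins (left out, the last holds). The fingers move at their own pace and stop on an object; the grip force is fixed at half the most. Time passes only in rows, so rows that repeat a pose let the fingers close. It gives the time, the measured TCP pose, the force and the opening at its end, in the units of the state.
- get_state(): the state, without advancing time (a new reading comes with each control period).
- grab_frame(name): name is "scene" or "top" or "wrist"; returns (picture, depth): 384x512x3 uint8, red, green, blue; 384x512 float32, m along the optical axis (not along the pixel's ray), 0 where there is no reading.
- camera_model(name): a dict with "fx", "fy", "cx", "cy" (pixels), "eye" and "rotation" of the camera in the world; the wrist camera has in their place "tool_from_camera" (4x4, takes a point from camera to tool coordinates, whose origin is the TCP and whose axes are the flange's). Camera axes: x right, y down, z forward; pixel columns grow to the right and rows downward; lengths in m; the calibration is good to about 2 mm. A picture is of the moment at which its call begins: read the wrist's pose just before it. camera_model takes no time and is no camera call.
- close_job(): hands the job in, once; it reports no verdict.
The state is a dict: "clock": time; "q": joint angles; "qd": joint speeds; "joint_efforts": joint torques, N m; "tool_pos": TCP position; "tcp_rot": TCP orientation; "contact_force": force on the tool from outside, world axes, zero at the start; "moment": the same for the moment, N m; "finger_gap": opening from 0.0 (shut) to 1.0 (fully open).
Only numpy, scipy, OpenCV 4.12 (cv2) and the standard library are available. Lean on these libraries where they do the work, as an engineer would, in place of code of your own. Each camera call takes 0.05 s, during which the arm holds its last target. There are 200 camera calls.

TASK

Close the open wooden vial case that has the brass bar across one end. Take the wooden lid with the tongue, hold it tilted with its plain end up, hook the tongue under the bar, then gently swing the plain end down, without letting it drop, so that the lid lies flat and straight on the case inside the raised lip. Leave the lid without a tongue where it is.

Things in the scene. Friction and masses are not known exactly. Their poses are not given: they have to be found in the camera images.
- lid: The case's lid: loose wood board 8 mm thick, 130 (x -61 to +69) by 120 mm, with a tongue 60 mm wide, 44 mm long on the middle of its -x edge; 0.13 kg. Starts flat on the bench, handle up. Handle: block centred on the origin, 24 mm in x, 44 in y, 8 to 38 mm above the underside; grip the 24 mm from above, fingertips 4 mm above the board. Origin on the underside below the handle; +x towards the plain end.
- tongue_tip (a point): Middle of the tongue's end edge, on the lid's underside: lid x = -105 mm, y = 0, z = 0; the lid's axes. Seated in mid play it is at case x = -88, z = 50 mm (lid origin at case x = +17). Held about 4 mm above the end block with the plain end raised 10 to 13 degrees, the tongue slides freely under the bar to x = -88 mm, the plain end clear of the lip.
- case: Open wooden vial case, fixed, 208 (x) by 124 mm; origin at the centre of its underside, +x from barred end to lipped end. The lid rests on its rim, 50 mm up. Solid end block x -104 to -46 mm, top at rim height; back stop x -104 to -96 mm, top 64 mm; lip x +94 to +104 mm, top 64 mm. Stop to lip 190 mm, lid 174 mm: 16 mm play. The vials inside stay below the rim.
- keeper (a point): Middle of the case's brass keeper bar, on its axis: case x = -68, y = 0, 74 mm up; the case's axes. The bar is 8 mm thick and runs along y, its underside 20 mm above the end block, between two brass posts (x -75 to -61 mm, inner faces at y = +44 and -44 mm, tops 82 mm up). The tongue goes under it from the +x side.
- plain_lid: Another box's lid, a bystander: loose, same wood, same 130 by 120 by 8 mm board and handle, but a plain rectangle without tongue. Origin on the underside below the handle.
Mind the look-alikes: they are no part of the job. Leave any blue or purple look-alike of the case alone.

How it is judged:
By the outcome, as a careful person would: the job done as asked, in the order asked, and still so for the second after the job is handed in, with the robot touching nothing.
It also fails if it takes over 45 s, if anything falls off the work surface, if the arm or the gripper's body presses on something with over 40 N, if the wrist force passes 120 N, or if a joint passes its speed limit or range.

## Working session

There is one attempt and no reset: what is moved stays moved. The work goes in short steps, Python scripts to look and compute and a tool call to move; the robot and the scene stay as the last step left them, time stands still between calls to the robot, and variables do not carry over. Pictures are saved under pics/ and viewed, about 8 in all and at most 12, crops included, and the job is handed in when it is done.

Besides the shell and the picture viewer there is one more tool, called after "Request:" by a JSON object that holds its "api" and its "payload", one argument or row to a line. drive_tool: Moves the arm, as the interface text tells. Its arguments: {"type":"object","properties":{"deltas":{"type":"array","items":{"type":"array","items":{"type":"array","items":{"type":"number"}}}},"fingers":{"type":"number"}},"required":["deltas"]}

```bash
mkdir -p pics; ls; cat > h.py <<'E'
from rig import *
import numpy as np, cv2
def save(n,im,s=1.0): cv2.imwrite('pics/'+n,cv2.cvtColor(cv2.resize(im,None,fx=s,fy=s,interpolation=cv2.INTER_CUBIC),cv2.COLOR_RGB2BGR))
def cloud(name):
    from scipy.spatial.transform import Rotation as R
    s=get_state(); im,d=grab_frame(name); m=camera_model(name)
    v,u=np.mgrid[:384,:512]
    P=np.stack([(u-m['cx'])/m['fx']*d,(v-m['cy'])/m['fy']*d,d],-1).astype(float)
    if name=='wrist':
        T=np.array(m['tool_from_camera']); P=P@T[:3,:3].T+T[:3,3]
        r=R.from_quat(s['tcp_rot']).as_matrix(); P=P@r.T+np.array(s['tool_pos'])
    else: P=P@np.array(m['rotation']).T+np.array(m['eye'])
    P[d==0]=np.nan
    return im,P
E
python3 - <<'E'
from h import *
print(get_state())
for n in('scene','top'):
    im,P=cloud(n); save(n+'0.png',im,1.5); np.savez(n+'0.npz',im=im,P=P)
    print(n,camera_model(n)); print(P[192,256],np.nanpercentile(P[...,2],[5,50,99]))
E
```

```text
pics
{'clock': 0.0, 'q': array([-1.17682594,  0.6293586 ,  0.038482  ,  1.51837375, -0.02697877,
        0.996284  , -0.020003  ]), 'qd': array([-0.00067616,  0.00074436, -0.00023067, -0.00081679,  0.00081612,
        0.00018517,  0.00025081]), 'joint_efforts': array([ 1.58387782e-03, -5.63403153e+01,  1.22649629e+00, -1.93446100e+01,
        1.09285698e-02,  1.04360981e-02, -1.72863622e-06]), 'tool_pos': array([0.28821333, 0.58206656, 0.30297977]), 'tcp_rot': array([ 2.27877304e-01,  9.73689390e-01, -9.34411185e-04, -1.84172181e-04]), 'contact_force': array([0.40694424, 0.58071996, 0.7651035 ]), 'moment': array([-0.06729136, -0.0263949 , -0.01031524]), 'finger_gap': 1.0000567784492962}Traceback (most recent call last):
  File "<stdin>", line 4, in <module>
  File "h.py", line 12, in cloud
    else: P=P@np.array(m['rotation']).T+np.array(m['eye'])
            ~^~~~~~~~~~~~~~~~~~~~~~~~~~
ValueError: matmul: Input operand 1 has a mismatch in its core dimension 0, with gufunc signature (n?,k),(k,m?)->(n?,m?) (size 4 is different from 3)
```

```bash
sed -i "s/else: P=.*/else: P=P@R.from_quat(m['rotation']).as_matrix().T+np.array(m['eye'])/" h.py
python3 - <<'E'
from h import *
for n in('scene','top'):
    im,P=cloud(n); save(n+'0.png',im,1.5); np.savez(n+'0.npz',im=im,P=P)
    print(n,camera_model(n)); print(P[192,256],np.nanpercentile(P[...,2],[5,50,99]))
E
```

```text
scene {'fx': 448.5410456498742, 'fy': 448.5410456498742, 'cx': 258.91448216132596, 'cy': 186.69619910417217, 'eye': array([0.99399219, 0.16204546, 1.01615145]), 'rotation': array([ 0.59144238,  0.76342514, -0.20637427, -0.15744086])}
[0.44395243 0.00782168 0.00304308] [-0.18855876  0.00133488  0.16919957]
top {'fx': 375.7877669842615, 'fy': 375.7877669842615, 'cx': 257.4207688498378, 'cy': 186.50217375179463, 'eye': array([0.37258141, 0.01002267, 0.92682622]), 'rotation': array([-0.70231194,  0.70987666, -0.02647638,  0.04617441])}
[ 0.4548479   0.03913678 -0.00161326] [-0.00297136  0.00028731  0.08176164]
```

View pics/top0.png

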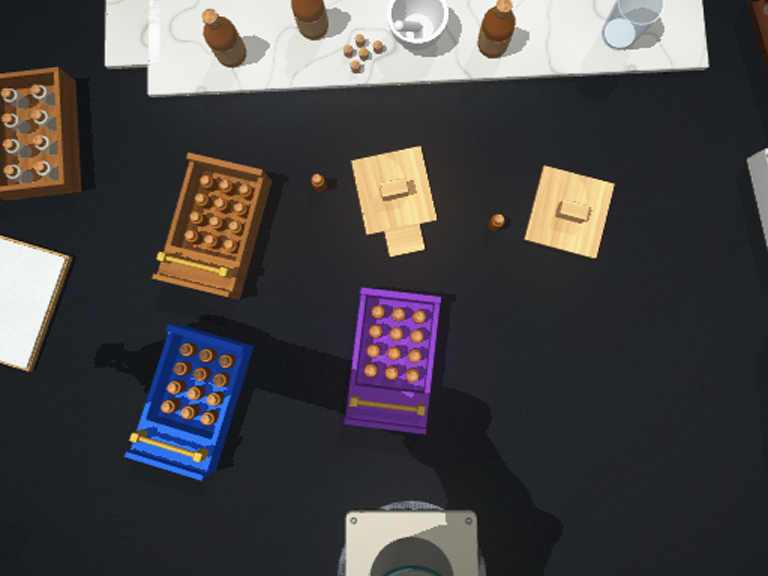

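View pics/scene0.png

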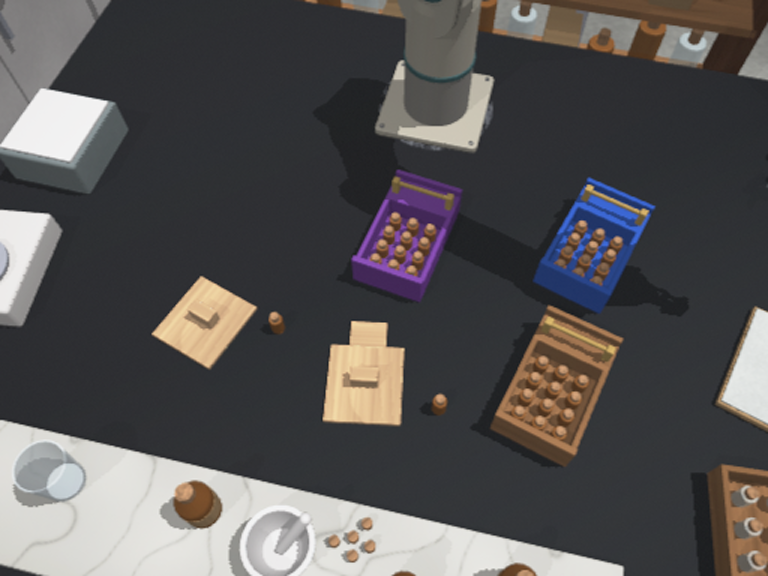

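```bash
cat > m.py <<'E'
from h import *
def rect(pts): (c,s,a)=cv2.minAreaRect(pts.astype(np.float32)*1000); return np.round(c,1),np.round(s,1),round(a,2)
if __name__=='__main__':
    for n in('top','scene'):
        z=np.load(n+'0.npz'); im,P=z['im'],z['P']
        hsv=cv2.cvtColor(im,cv2.COLOR_RGB2HSV); Z=P[...,2]
        X,Y=P[...,0],P[...,1]
        # regions by world xy
        c=P[int(195/1.5),int(395/1.5)] if n=='top' else P[int(385/1.5),int(365/1.5)]
        k=P[int(225/1.5),int(212/1.5)] if n=='top' else P[int(390/1.5),int(560/1.5)]
        print(n,'lid seed',c,'case seed',k)
        near=np.hypot(X-c[0],Y-c[1])<.14
        wood=(hsv[...,1]>60)&(hsv[...,2]>90)
        q=near&(abs(Z-.008)<.012)&wood; q=cv2.morphologyEx(q.astype(np.uint8),cv2.MORPH_OPEN,np.ones((13,13)) ).astype(bool)
        print('board+',rect(P[q][:,:2]),np.median(Z[q]))
        h=near&(Z>.030)&(Z<.05)&wood&(np.hypot(X-c[0],Y-c[1])<.06); print('handle',rect(P[h][:,:2]),np.median(Z[h]),h.sum())
        t=near&(abs(Z-.008)<.012)&wood&~cv2.dilate(q.astype(np.uint8),np.ones((5,5))).astype(bool)
        nb,l,st,ce=cv2.connectedComponentsWithStats(t.astype(np.uint8)); i=1+np.argmax(st[1:,4]); print('rest comp',rect(P[l==i][:,:2]),st[i,4])
        near=np.hypot(X-k[0],Y-k[1])<.16
        q=near&(Z>.04)&(Z<.1); print('case',rect(P[q][:,:2]),np.nanpercentile(Z[q],[5,50,95,99]))
        b=near&(Z>.068)&(Z<.095)&(hsv[...,0]>20)&(hsv[...,0]<35)&(hsv[...,1]>110); print('bar',rect(P[b][:,:2]),np.median(Z[b]),b.sum())
E
python3 m.py
```

```text
top lid seed [0.6035478  0.01973733 0.02979713] case seed [0.55802874 0.31791853 0.0321886 ]
board+ (array([598.9,  23. ]), array([115.5, 161.6]), 88.92) 0.007518835908456145
handle (array([614.9,  21.3]), array([24.3, 43.4]), 11.05) 0.03712870964834125 180
rest comp (array([664.8,   9.5]), array([53.1, 76.9]), 11.36) 218
case (array([555.3, 314.4]), array([126.6, 208.5]), 75.65) [0.04143743 0.04983286 0.07671055 0.08156897]
bar (array([488.7, 329.8]), array([111.4,  12.7]), 76.02) 0.07816552500155355 162
scene lid seed [0.62880688 0.02492386 0.02165378] case seed [0.56612781 0.32069205 0.02993511]
board+ (array([606.2,  18.4]), array([162.9, 121.7]), 11.78) 0.008296572828628168
handle (array([618. ,  19.8]), array([25.1, 43.3]), 12.82) 0.03791503394196194 200
rest comp (array([572.6,  32.7]), array([27.6, 88.3]), 30.58) 181
case (array([557.2, 312.6]), array([124.2, 211.5]), 75.79) [0.04160144 0.05097931 0.07670543 0.08242849]
bar (array([491., 330.]), array([105.4,   7.8]), 79.47) 0.07949361292944379 7
```

Candidates (1.5× top picture): 
- Case: the wooden case with the brass bar at (212,225). Look-alikes are blue (190,400), purple (393,360) and the barless wooden rack (35,130).
- Lid: the tongued one at (395,195). The plain one is at (570,212).

My choice is the wooden barred case (yaw ≈ −14.3°, centre ≈ (556,313) mm) and the tongued lid (handle ≈ (616.5,20.5) mm, yaw ≈ +11.7°). Next I go above the lid for a close check.

Request:
{"api": "drive_tool", "payload": {
  "deltas": [
    [[0.055, -0.094, 0, 0.11], [0.11, -0.187, 0, 0.22], [0.165, -0.281, 0, 0.33], [0.22, -0.375, 0, 0.44], [0.25, -0.43, 0, 0.55]]
  ],
  "fingers": 100
}}

```text
clock: 0.78
tool_pos: [0.447, 0.3109, 0.3038]
tcp_rot: [-0.047, 0.999, -0.0, 0.0]
contact_force: [1.5, -0.1, 0.2]
finger_gap: 1.0
```

Request:
{"api": "drive_tool", "payload": {
  "deltas": [
    [[0.03, -0.05, -0.02, 0.05], [0.05, -0.09, -0.03, 0.1], [0.078, -0.132, -0.05, 0.114], [0.078, -0.132, -0.05, 0.114], [0.078, -0.132, -0.05, 0.114]]
  ]
}}

```text
clock: 1.4
tool_pos: [0.5239, 0.1811, 0.2537]
tcp_rot: [-0.102, 0.995, 0.0, -0.0]
contact_force: [0.1, -0.2, -0.2]
finger_gap: 0.999
```

Request:
{"api": "drive_tool", "payload": {
  "deltas": [
    [[0.025, -0.05, 0, 0], [0.055, -0.1, 0, 0], [0.0925, -0.1605, 0, 0], [0.0925, -0.1605, 0, 0], [0.0925, -0.1605, 0, 0]]
  ]
}}

```text
clock: 2.02
tool_pos: [0.6165, 0.0217, 0.254]
tcp_rot: [-0.102, 0.995, 0.001, -0.0]
contact_force: [0.1, 1.7, -0.4]
finger_gap: 0.998
```

```bash
cat > w.py <<'E'
from m import *
import sys
from scipy.spatial.transform import Rotation as R
s=get_state(); print(np.round(s['tool_pos'],4),np.round(s['tcp_rot'],3),s['clock'])
im,P=cloud('wrist'); save(sys.argv[1]+'.png',im,1.4); np.savez('w.npz',im=im,P=P)
Z=P[...,2]; X,Y=P[...,0],P[...,1]
near=np.hypot(X-.6165,Y-.0205)<.13
h=near&(Z>.032)&(Z<.045)&(np.hypot(X-.6165,Y-.0205)<.05)
print('handle',rect(P[h][:,:2]),np.median(Z[h]),h.sum())
q=near&(Z>.004)&(Z<.012); print('board+tongue',rect(P[q][:,:2]),np.median(Z[q]),q.sum())
r=np.deg2rad(11.7); u=(X-.6165)*np.cos(r)+(Y-.0205)*np.sin(r)
q&=u>-.05; print('board part',rect(P[q][:,:2]))
E
python3 w.py wrist1; python3 -c "import rig;print([x for x in dir(rig) if x[0]!='_'])"
```

```text
[0.6165 0.0217 0.254 ] [-0.102  0.995  0.001 -0.   ] 2.025
handle (array([616.4,  22.3]), array([24.4, 43.9]), 11.43) 0.038085480018828 1009
board+tongue (array([592.4,  49.4]), array([172.8, 183.1]), 11.74) 0.008203646185112753 13772
board part (array([619.1,  55. ]), array([118.3, 183.1]), 11.77)
['Unreachable', 'camera_model', 'close_job', 'get_state', 'grab_frame', 'tip_extent']
```

View pics/wrist1.png

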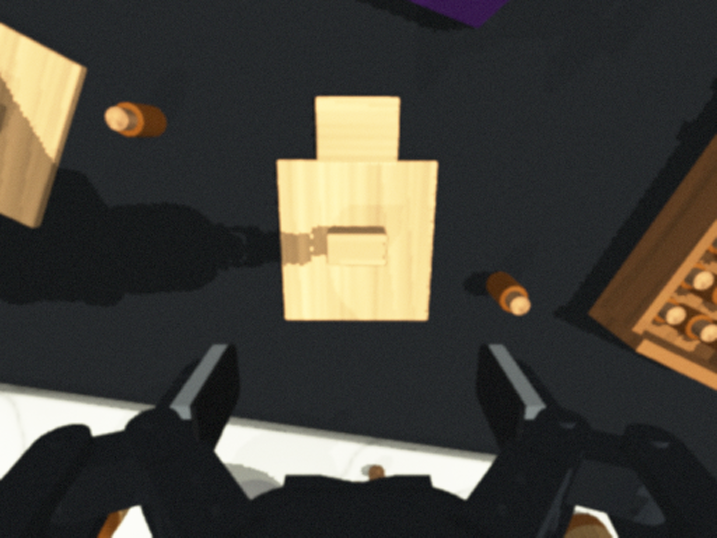

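The crop shows the tongued lid: tongue at (358,128), handle at (357,248), jaws left and right along the lid's y. I'll grip the 44 mm faces so the lid can pivot about the jaw axis, since the moves can't tilt the tool.

Request:
{"api": "drive_tool", "payload": {
  "deltas": [
    [[0, 0, -0.05, 0], [0, 0, -0.1, 0], [0, 0, -0.14, 0], [0, 0, -0.165, 0], [0, 0, -0.165, 0]]
  ]
}}

```text
clock: 2.7
tool_pos: [0.6146, 0.0233, 0.0874]
tcp_rot: [-0.104, 0.995, 0.001, -0.002]
contact_force: [0.8, -0.4, 0.2]
finger_gap: 0.999
```

```bash
python3 -c "
from rig import *
print(tip_extent if not callable(tip_extent) else tip_extent())"
```

```text
0.0726
```

Request:
{"api": "drive_tool", "payload": {
  "deltas": [
    [[0, 0, 0, 0], [0, 0, 0, 0], [0, 0, 0, 0], [0, 0, 0, 0], [0, 0, 0, 0]]
  ],
  "fingers": 0
}}

```text
clock: 3.32
tool_pos: [0.6176, 0.0206, 0.0907]
tcp_rot: [-0.102, 0.995, 0.0, 0.001]
contact_force: [-1.2, 0.3, 5.7]
finger_gap: 0.501
```

Request:
{"api": "drive_tool", "payload": {
  "deltas": [
    [[0, 0, 0.01, 0], [0, 0, 0.03, 0], [0, 0, 0.06, 0], [0, 0, 0.1, 0], [0, 0, 0.12, 0]]
  ]
}}

```text
clock: 3.95
tool_pos: [0.6177, 0.0202, 0.2126]
tcp_rot: [-0.102, 0.995, -0.0, 0.002]
contact_force: [0.4, -0.4, -2.3]
finger_gap: 0.502
```

```bash
python3 - <<'E'
from h import *
s=get_state(); print(np.round(s['q'],2),s['finger_gap'],s['tool_pos'],s['contact_force'])
im,P=cloud('scene'); save('s2.png',im[150:320,150:430],2.5)
Z=P[...,2]
E
```

```text
[ 0.    0.69 -0.13  1.7   0.12  0.76  1.59] 0.5022181052537437 [0.61767275 0.02023237 0.21262945] [ 0.37472789 -0.39865398 -2.2897356 ]
```

View pics/s2.png

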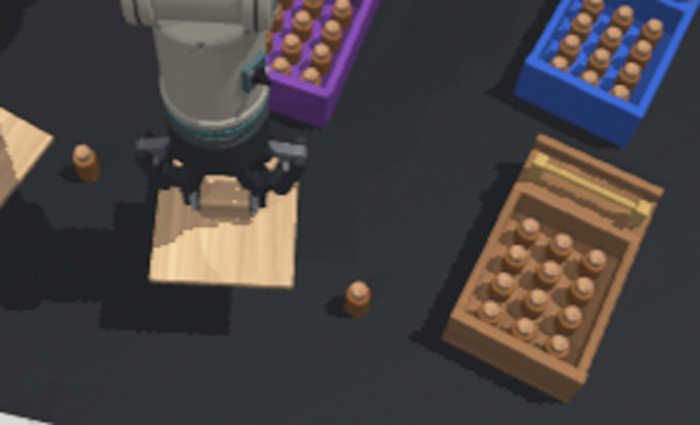

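The lid hangs level in the grip and its shadow is clear of the bench. The barred case is free at right. Next I take it beside the case with the plain end over the side rim, so pressing down tilts it in the grip.

Request:
{"api": "drive_tool", "payload": {
  "deltas": [
    [[-0.012, 0.035, 0, 0.185], [-0.025, 0.07, 0, 0.37], [-0.037, 0.1, 0, 0.555], [-0.05, 0.13, 0, 0.74], [-0.06, 0.155, 0, 0.925]]
  ]
}}

```text
clock: 4.62
tool_pos: [0.5559, 0.1764, 0.2094]
tcp_rot: [-0.538, 0.843, -0.0, 0.0]
contact_force: [-0.3, 0.1, -0.8]
finger_gap: 0.495
```

Request:
{"api": "drive_tool", "payload": {
  "deltas": [
    [[-0.005, 0.01, 0, 0.1], [-0.009, 0.019, 0, 0.192], [-0.009, 0.019, 0, 0.192], [-0.009, 0.019, 0, 0.192], [-0.009, 0.019, 0, 0.192]]
  ]
}}

```text
clock: 5.25
tool_pos: [0.548, 0.1935, 0.209]
tcp_rot: [-0.613, 0.79, -0.0, -0.0]
contact_force: [0.2, -0.3, -1.8]
finger_gap: 0.499
```

```bash
cat > l.py <<'E'
from h import *
import sys
# lid plane in the case/world frame + case frame pose of board, from wrist or scene cloud
C=np.array([.5562,.3135]); a=np.deg2rad(-14.35)
def tocase(P): 
    d=P[...,:2]-C; return np.stack([d[...,0]*np.cos(a)+d[...,1]*np.sin(a),-d[...,0]*np.sin(a)+d[...,1]*np.cos(a),P[...,2]],-1)
s=get_state(); print('tool case',np.round(tocase(np.array(s['tool_pos'])),4),'q',np.round(s['q'],2),'F',np.round(s['contact_force'],1),s['clock'])
for n in sys.argv[2:]:
    im,P=cloud(n); np.savez(sys.argv[1]+n+'.npz',im=im,P=P); save(sys.argv[1]+n+'.png',im,1.4)
E
python3 l.py a wrist scene top
```

```text
tool case [ 0.0218 -0.1183  0.209 ] q [-0.12  0.68 -0.42  1.8   0.39  0.75  2.14] F [ 0.2 -0.3 -1.8] 5.25
```

View pics/awrist.png

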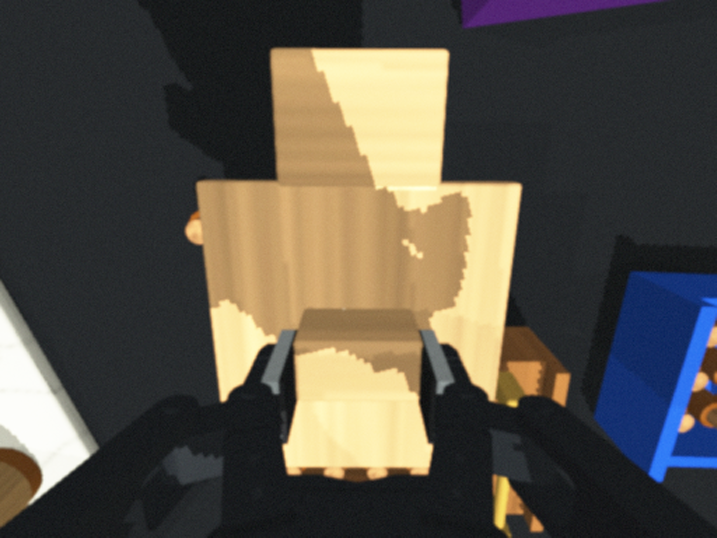

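```bash
cat > t.py <<'E'
from l import *
def lidpose(im,P):
    from scipy.spatial.transform import Rotation as R
    T=np.array(s['tool_pos']); Rm=R.from_quat(s['tcp_rot']).as_matrix()
    Q=(P-T)@Rm   # tool coords
    hsv=cv2.cvtColor(im,cv2.COLOR_RGB2HSV)
    sg=np.sign(Q[int(100/1.4),int(360/1.4),0]) # tongue side sign along tool x
    x=-sg*Q[...,0]  # lid +x
    m=(x<-.02)&(x>-.13)&(abs(Q[...,1])<.05)&(abs(Q[...,2]-.08+(x*.1))<.05)&(hsv[...,1]>40)&(hsv[...,2]>90)
    for _ in range(4):
        A=np.c_[x[m],Q[...,1][m],np.ones(m.sum())]; c=np.linalg.lstsq(A,Q[...,2][m],rcond=None)[0]
        m=m&(abs(Q[...,2]-(c[0]*x+c[1]*Q[...,1]+c[2]))<.004)
    ti=np.arctan(c[0]); e=np.percentile(x[m],.3)
    tip_under=np.array([e,c[0]*e+c[2]+.008*np.cos(ti)])
    print('n',m.sum(),'tilt plain-up deg',round(np.degrees(-ti),2),'roll',round(np.degrees(np.arctan(c[1])),2),'board top below TCP at origin mm',round(c[2]*1e3,1),'tip x,z rel TCP mm',np.round(tip_under*1e3,1), 'tongue y mid', round(np.mean(np.percentile(Q[...,1][m&(x<-.075)],[1,99]))*1e3,1))
    return c
z=np.load(sys.argv[1]+'wrist.npz'); lidpose(z['im'],z['P'])
E
python3 t.py a; python3 - <<'E'
import numpy as np,cv2
z=np.load('top0.npz');P=z['P'];p=P[115:130,205:222]; k=p[...,2]>.01; print(np.nanmin(p[k],0),np.nanmax(p[k],0))
E
```

```text
tool case [ 0.0215 -0.118   0.2089] q [-0.12  0.68 -0.42  1.8   0.39  0.75  2.14] F [ 0.4 -0.1 -1.1] 5.4
n 25995 tilt plain-up deg -0.11 roll -0.02 board top below TCP at origin mm 82.4 tip x,z rel TCP mm [-105.3   90.2] tongue y mid -0.1
[0.61800899 0.13409554 0.01036581] [0.63723218 0.15385552 0.05005035]
```

Request:
{"api": "drive_tool", "payload": {
  "deltas": [
    [[0, 0, -0.03, 0], [0, 0, -0.055, 0], [0, 0, -0.063, 0], [0, 0, -0.067, 0], [0, 0, -0.07, 0]]
  ]
}}

```text
clock: 6.02
tool_pos: [0.5481, 0.1942, 0.1398]
tcp_rot: [-0.613, 0.79, -0.0, 0.0]
contact_force: [-3.2, -3.9, 11.8]
finger_gap: 0.501
```

Request:
{"api": "drive_tool", "payload": {
  "deltas": [
    [[0, 0, -0.002, 0], [0, 0, -0.004, 0], [0, 0, -0.006, 0], [0, 0, -0.008, 0], [0, 0, -0.008, 0]]
  ]
}}

```text
clock: 6.65
tool_pos: [0.5481, 0.1919, 0.1327]
tcp_rot: [-0.613, 0.79, -0.002, -0.001]
contact_force: [-2.9, -7.2, 10.0]
finger_gap: 0.5
```

```bash
python3 t.py b wrist
```

```text
tool case [ 0.0223 -0.1198  0.1327] q [-0.17  0.79 -0.35  1.84  0.46  0.6   2.08] F [-2.9 -7.2 10. ] 6.65
n 22044 tilt plain-up deg 7.64 roll -0.14 board top below TCP at origin mm 82.2 tip x,z rel TCP mm [-100.3  103.6] tongue y mid -0.5
```

Request:
{"api": "drive_tool", "payload": {
  "deltas": [
    [[0, 0, -0.001, 0], [0, 0, -0.002, 0], [0, 0, -0.003, 0], [0, 0, -0.0043, 0], [0, 0, -0.0043, 0]]
  ]
}}

```text
clock: 7.32
tool_pos: [0.5481, 0.191, 0.1284]
tcp_rot: [-0.613, 0.79, -0.002, -0.001]
contact_force: [-3.4, -7.7, 10.6]
finger_gap: 0.502
```

Request:
{"api": "drive_tool", "payload": {
  "deltas": [
    [[0, 0, 0.01, 0], [0, 0, 0.03, 0], [0, 0, 0.06, 0], [0, 0, 0.085, 0], [0, 0, 0.085, 0]]
  ]
}}

```text
clock: 7.95
tool_pos: [0.5489, 0.1955, 0.2142]
tcp_rot: [-0.614, 0.789, -0.0, 0.003]
contact_force: [-0.1, 0.0, -2.2]
finger_gap: 0.499
```

```bash
python3 t.py c wrist
```

```text
tool case [ 0.0222 -0.1161  0.2142] q [-0.12  0.67 -0.43  1.79  0.39  0.75  2.14] F [-0.1  0.  -2.2] 7.95
n 20428 tilt plain-up deg 10.88 roll -0.15 board top below TCP at origin mm 82.3 tip x,z rel TCP mm [-97.6 108.9] tongue y mid -0.5
```

Request:
{"api": "drive_tool", "payload": {
  "deltas": [
    [[0.005, 0.011, 0.01, -0.18], [0.01, 0.022, 0.01, -0.36], [0.016, 0.034, 0.01, -0.54], [0.022, 0.046, 0.01, -0.72], [0.028, 0.058, 0.01, -0.9]]
  ]
}}

```text
clock: 8.62
tool_pos: [0.5752, 0.2525, 0.2201]
tcp_rot: [-0.206, 0.978, -0.0, -0.001]
contact_force: [0.3, -0.1, -1.4]
finger_gap: 0.498
```

Request:
{"api": "drive_tool", "payload": {
  "deltas": [
    [[0.006, 0.012, 0, -0.18], [0.012, 0.024, 0, -0.36], [0.018, 0.036, 0, -0.54], [0.022, 0.049, 0, -0.673], [0.022, 0.049, 0, -0.673]]
  ]
}}

```text
clock: 9.25
tool_pos: [0.5967, 0.3027, 0.2201]
tcp_rot: [0.124, 0.992, -0.0, -0.001]
contact_force: [-0.2, 0.2, -1.2]
finger_gap: 0.501
```

```bash
python3 t.py d wrist scene top; python3 - <<'E'
from l import *
for n in('top','scene'):
    z=np.load('d'+n+'.npz'); im,P=z['im'],z['P']; Q=tocase(P); hsv=cv2.cvtColor(im,cv2.COLOR_RGB2HSV)
    m=(abs(Q[...,0]+.068)<.025)&(abs(Q[...,1])<.075)&(Q[...,2]>.069)&(Q[...,2]<.088)
    q=Q[m]; print(n,'bar+posts',m.sum(), np.round(np.percentile(q,[2,50,98],axis=0),4).tolist())
    m=(abs(Q[...,0]+.1)<.02)&(abs(Q[...,1])<.075)&(Q[...,2]>.058)&(Q[...,2]<.068); q=Q[m]; print('stop',m.sum(),np.round(np.percentile(q,[2,50,98],axis=0),4).tolist())
z=np.load('dwrist.npz'); im,P=z['im'],z['P'];Q=tocase(P)
m=(abs(Q[...,0]+.068)<.025)&(abs(Q[...,1])<.075)&(Q[...,2]>.069)&(Q[...,2]<.088); q=Q[m]; print('wrist bar',m.sum(),np.round(np.percentile(q,[2,50,98],axis=0),4).tolist())
m=(abs(Q[...,0]+.1)<.02)&(abs(Q[...,1])<.075)&(Q[...,2]>.058)&(Q[...,2]<.068); q=Q[m]; print('stop',m.sum(),np.round(np.percentile(q,[2,50,98],axis=0),4).tolist(),np.polyfit(q[:,1],q[:,0],1))
E
```

```text
tool case [ 0.0419 -0.0004  0.2201] q [-0.52  0.75  0.02  1.54 -0.02  0.86  0.83] F [-0.2  0.2 -1.2] 9.25
n 19379 tilt plain-up deg 11.08 roll -0.13 board top below TCP at origin mm 82.1 tip x,z rel TCP mm [-98.2 109.1] tongue y mid 1.3
tool case [ 0.043  -0.0026  0.2208] q [-0.52  0.74  0.02  1.54 -0.02  0.86  0.83] F [-0.6  0.3 -1.3] 9.4
top bar+posts 208 [[-0.076, -0.0554, 0.0704], [-0.0696, 0.0009, 0.0776], [-0.0634, 0.0537, 0.0834]]
stop 182 [[-0.1053, -0.0596, 0.0608], [-0.1014, -0.0009, 0.0633], [-0.0975, 0.0601, 0.0665]]
scene bar+posts 36 [[-0.0736, -0.0563, 0.0753], [-0.0652, -0.0507, 0.0813], [-0.0596, -0.0436, 0.0845]]
stop 39 [[-0.1032, -0.0627, 0.059], [-0.0979, -0.0522, 0.0634], [-0.094, -0.0409, 0.0675]]
wrist bar 2738 [[-0.0742, -0.0522, 0.0735], [-0.068, 0.0016, 0.0781], [-0.0618, 0.0556, 0.0832]]
stop 1059 [[-0.0983, -0.0578, 0.0582], [-0.0968, 0.0022, 0.0634], [-0.0962, 0.0612, 0.0654]] [-0.00282886 -0.09698221]
```

View pics/dwrist.png

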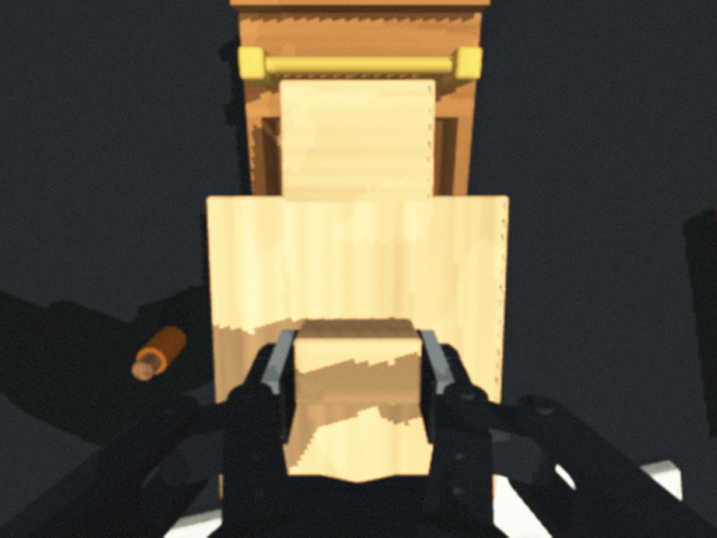

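The tilted lid (≈11°) lines up with the case: bar from (250,63) to (470,63), tongue end edge at (358,82), just short of the bar and centred. The wrist camera puts the bar at x −68, y +1.6, z 78 mm in case axes, matching the text. Next: down, then under the bar.

Request:
{"api": "drive_tool", "payload": {
  "deltas": [
    [[0, 0.001, -0.015, 0], [0, 0.001, -0.03, 0], [0, 0.001, -0.045, 0], [0, 0.001, -0.0555, 0], [0, 0.001, -0.0555, 0]]
  ]
}}

```text
clock: 10.02
tool_pos: [0.5971, 0.3019, 0.1648]
tcp_rot: [0.126, 0.992, -0.001, -0.001]
contact_force: [-0.5, -0.3, -0.7]
finger_gap: 0.501
```

```bash
python3 t.py e wrist
```

```text
tool case [ 0.0425 -0.0011  0.1648] q [-0.52  0.81  0.02  1.57 -0.02  0.76  0.82] F [-0.5 -0.3 -0.7] 10.025
n 20736 tilt plain-up deg 10.9 roll -0.09 board top below TCP at origin mm 82.2 tip x,z rel TCP mm [-105.   110.3] tongue y mid -5.4
```

Request:
{"api": "drive_tool", "payload": {
  "deltas": [
    [[-0.006, 0.0015, -0.0005, 0], [-0.012, 0.003, -0.001, 0], [-0.018, 0.0045, -0.001, 0], [-0.025, 0.0062, -0.001, 0], [-0.031, 0.008, -0.001, 0]]
  ]
}}

```text
clock: 10.7
tool_pos: [0.5661, 0.3105, 0.1652]
tcp_rot: [0.125, 0.992, 0.0, -0.0]
contact_force: [-0.1, 0.3, -0.9]
finger_gap: 0.501
```

```bash
python3 t.py f wrist scene
```

```text
tool case [ 0.0103 -0.0005  0.1652] q [-0.56  0.79  0.02  1.64 -0.02  0.71  0.79] F [-0.1  0.3 -0.9] 10.7
n 19436 tilt plain-up deg 10.84 roll -0.09 board top below TCP at origin mm 82.2 tip x,z rel TCP mm [-109.9  111.1] tongue y mid 0.9
```

View pics/fwrist.png

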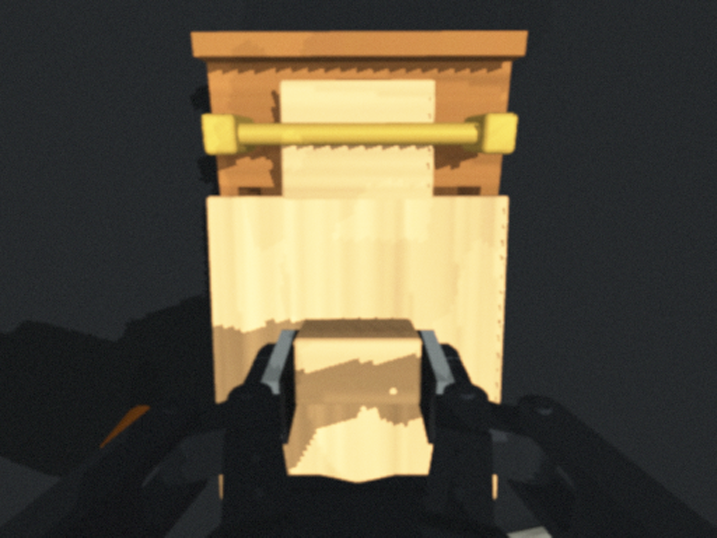

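The tongue passes under the bar, centred between the posts at (220,133) and (500,133), with its end edge short of the stop. Next is the swing down, letting the tongue tip rest on the end block while the lid turns in the grip.

Request:
{"api": "drive_tool", "payload": {
  "deltas": [
    [[0, 0, -0.003, 0], [0, 0, -0.006, 0], [0.001, -0.0003, -0.0085, 0], [0.002, -0.0005, -0.011, 0], [0.0025, -0.0007, -0.013, 0]]
  ]
}}

```text
clock: 11.42
tool_pos: [0.57, 0.3096, 0.1525]
tcp_rot: [0.126, 0.992, 0.0, 0.001]
contact_force: [1.2, -0.3, 6.1]
finger_gap: 0.498
```

```bash
python3 t.py g wrist
```

```text
tool case [ 0.0143 -0.0004  0.1525] q [-0.55  0.81  0.02  1.64 -0.02  0.69  0.8 ] F [ 1.2 -0.3  6.1] 11.425
n 20711 tilt plain-up deg 6.99 roll 0.03 board top below TCP at origin mm 81.8 tip x,z rel TCP mm [-101.6  102.2] tongue y mid 1.0
```

Pivoting as planned (7°, 6 N). I continue to flat.

Request:
{"api": "drive_tool", "payload": {
  "deltas": [
    [[0.001, -0.0002, -0.0025, 0], [0.0017, -0.0004, -0.005, 0], [0.0023, -0.0006, -0.0075, 0], [0.003, -0.0008, -0.01, 0], [0.003, -0.0008, -0.0115, 0]]
  ]
}}

```text
clock: 12.1
tool_pos: [0.5736, 0.3085, 0.141]
tcp_rot: [0.126, 0.992, 0.0, 0.001]
contact_force: [2.8, -1.0, 4.3]
finger_gap: 0.5
```

```bash
python3 t.py i wrist
```

```text
tool case [ 0.0181 -0.0005  0.141 ] q [-0.55  0.82  0.02  1.64 -0.02  0.67  0.8 ] F [ 2.8 -1.   4.3] 12.1
n 24051 tilt plain-up deg 0.54 roll 0.08 board top below TCP at origin mm 81.4 tip x,z rel TCP mm [-114.6   90.5] tongue y mid -2.9
```

Request:
{"api": "drive_tool", "payload": {
  "deltas": [
    [[0, 0, -0.0007, 0], [0, 0, -0.0014, 0], [0, 0, -0.002, 0], [0, 0, -0.002, 0], [0, 0, -0.002, 0]]
  ]
}}

```text
clock: 12.78
tool_pos: [0.5735, 0.3086, 0.1396]
tcp_rot: [0.126, 0.992, 0.0, 0.001]
contact_force: [3.4, -1.1, 7.4]
finger_gap: 0.501
```

```bash
python3 t.py j wrist
```

```text
tool case [ 0.018  -0.0004  0.1396] q [-0.55  0.83  0.02  1.64 -0.02  0.67  0.8 ] F [ 3.4 -1.1  7.4] 12.775
n 24428 tilt plain-up deg -0.24 roll 0.12 board top below TCP at origin mm 81.4 tip x,z rel TCP mm [-106.6   88.9] tongue y mid 1.1
```

Flat. Next I open the fingers, then rise straight up and back off.

Request:
{"api": "drive_tool", "payload": {
  "deltas": [
    [[0, 0, 0.001, 0], [0, 0, 0.001, 0], [0, 0, 0.001, 0], [0, 0, 0.001, 0], [0, 0, 0.001, 0]]
  ],
  "fingers": 90
}}

```text
clock: 13.45
tool_pos: [0.5721, 0.3087, 0.1395]
tcp_rot: [0.126, 0.992, -0.0, -0.0]
contact_force: [-0.1, 0.2, 0.7]
finger_gap: 0.898
```

Request:
{"api": "drive_tool", "payload": {
  "deltas": [
    [[0, 0, 0.015, 0], [0, 0, 0.045, 0], [0, 0, 0.085, 0], [0, 0, 0.12, 0], [0, 0, 0.14, 0]]
  ]
}}

```text
clock: 14.08
tool_pos: [0.5729, 0.3091, 0.2832]
tcp_rot: [0.126, 0.992, 0.001, 0.002]
contact_force: [0.4, -0.4, -0.5]
finger_gap: 0.904
```

```bash
cat > chk.py <<'E'
from l import *
from m import rect
z=np.load(sys.argv[1]+'wrist.npz'); Q=tocase(z['P']); Z=Q[...,2]
i=(abs(Q[...,0])<.13)&(abs(Q[...,1])<.09)
m=i&(Q[...,0]>-.04)&(Q[...,0]<.092)&(abs(Z-.058)<.004)
A=np.c_[Q[m][:,:2],np.ones(m.sum())]; c=np.linalg.lstsq(A,Z[m],rcond=None)[0]
print('board',rect(Q[m][:,:2]),'slopes deg',np.round(np.degrees(c[:2]),2),'z0',round(c[2]*1e3,1))
m=i&(abs(Z-.088)<.004)&(abs(Q[...,0]-.017)<.04); print('handle',rect(Q[m][:,:2]),np.median(Z[m]))
m=i&(Z>.0545)&(Z<.061)&(Q[...,0]<-.078)&(Q[...,0]>-.094)&(abs(Q[...,1])<.035); print('tongue x min,y',np.round(np.percentile(Q[m][:,0],1),4),np.round(np.percentile(Q[m][:,1],[2,98]),4))
m=i&(abs(Z-.064)<.003)&(Q[...,0]>.085); print('lip x',np.round(np.percentile(Q[m][:,0],[2,98]),4))
E
python3 chk.py k wrist scene
```

```text
tool case [ 1.730e-02 -1.000e-04  2.832e-01] q [-0.55  0.65  0.03  1.54 -0.02  0.95  0.8 ] F [ 0.4 -0.4 -0.5] 14.075
board (array([22.7,  1.2]), array([125. , 120.3]), 0.01) slopes deg [-0.03 -0.02] z0 58.2
handle (array([16.2,  1.2]), array([44. , 24.7]), 89.92) 0.08811759456578305
tongue x min,y -0.0884 [-0.0271  0.0298]
lip x [0.0928 0.1035]
```

View pics/kwrist.png

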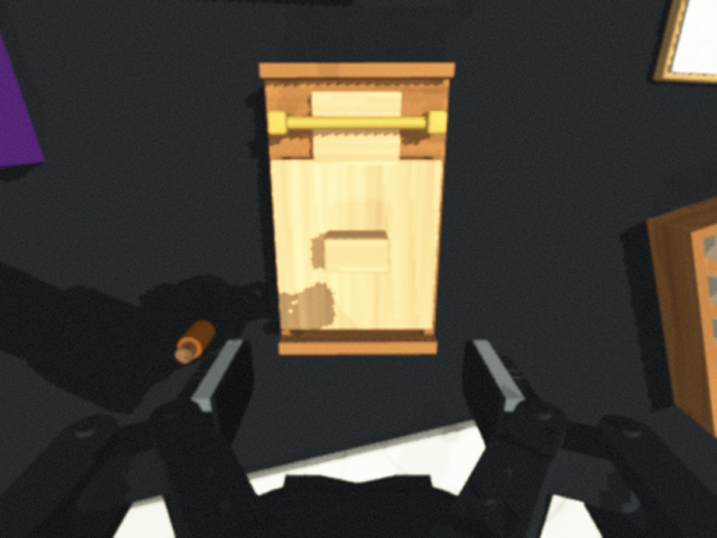

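The lid lies flat (58.2 mm top, slopes ≤0.03°), straight and inside the lip at (358,345). The tongue is under the bar at (356,123) and the gripper is clear, so I hand in.

```bash
python3 -c "
from rig import *
print(close_job())"
```

```text
the job is handed in; nothing more can be done
None
```

The case is closed: the tongued lid lies flat and straight on it, tongue under the brass bar and plain end inside the lip. I handed the job in at about 14 s on the clock.

- **Different grip:** the moves cannot tilt the tool, so I gripped the handle across its 44 mm sides instead of the 24 mm the text suggests. I then pressed the plain end on the case's side rim until the lid turned about 11° in the grip.
- **Closing:** I slid the tongue under the bar to about x = −88 mm. Then I lowered the plain end in small steps while still holding it, at about 10 N at most.
- **Last checks (wrist camera, after release):** the lid's top is at 58.2 mm, with slopes and yaw error of 0.03° or less. The lid origin is at case x ≈ +16 mm and y ≈ +1 mm, and the tongue tip is at x ≈ −88 mm. The plain end is clear of the lip and the gripper is about 14 cm above where it let go.
- **Checks that disagreed:** the scene and top views differed by about 2 mm on the case centre, within calibration. Some tongue-tip readings near the end block were off because block pixels got into the fit, so I worked from the earlier clean ones.
- **Not checked:** I never moved near the plain lid and did not look at it again at the end.

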